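Push both swivel lids of the capsule box shut

ROBOT

A 6-joint arm with a two-finger parallel gripper is mounted at the origin on the work surface. World frame = base frame: x ahead of the robot, y to its left, z up, the work surface at z = 0. Lengths are in m, angles in rad, forces in N, time in s.
With the tool pointing down it reaches from about 0.35 to 0.725 m from the base axis. Payload 6 kg.
Tool frame: the origin (TCP) lies at the very end of the fingers, on their centre line; the grasp point (between the pads) lies 19 mm behind it; z points along the fingers, y is the line along which they close (so a half turn about z gives the same grasp; the last joint's range is limited). The gripper opens to 85 mm and grips with 20 to 120 N. Pads are 22 mm wide; open, the fingers measure 114 mm over their backs; the gripper's body (76 mm by 85 mm) begins 54 mm behind the grasp point. The pads swing forward as they close: fully open they stand 13 mm farther back than shut.
Start: joints at [1.517, 0.04, 0.085, 0, -1.615, -0.334], TCP at [0.227, 0.555, 0.231] pointing down, gripper open.
Joint ranges: [-2.56, 2.56], [-1.29, 2.01], [-1.08, 1.49], [-3.29, 1.98], [-2.81, -0.18], [-2.99, 2.99]. Speed limits (rad/s): [2.57, 2.57, 3.01, 3.14, 3.14, 3.14].

INTERFACE

Orientations are given as a 3x3 rotation matrix whose columns are the frame's x, y, z axes.
In Python, from station import move_pose, movel, set_joints, let_go, gripper_close, hold, inverse_kinematics, capture, PlanningError, finish_job, get_clock, get_joint_pos, get_joint_vel, get_joint_torque, get_tcp_pos, get_tool_rot, get_wrist_force, get_torque, get_opening, get_grasp_force gives the robot as it stands. Calls block until the motion is done:
- move_pose(position, orientation): joint-space move of the TCP to a pose.
- movel(position, attitude=None, rate=0.15, stop_force=None): straight line of the TCP; attitude=None keeps the orientation; rate is the mean speed in m/s. With stop_force (N) it stops when the force on the tool has changed by that much, and returns True; else False.
- set_joints(angles): joint-space move.
- let_go() and gripper_close(force=None): open the fingers fully, or close them until they stop; force is the grip in N (None keeps the last).
- hold(seconds).
- inverse_kinematics(position, orientation): joint angles nearest the present ones, or None.
- capture(name): name is "scene" or "top"; returns a dict with "img" (480x640x3 uint8, red, green, blue), "fx", "fy", "cx", "cy" (pixels), "k1" (the pictures are not rectified: a ray, as slopes to the right and down, at radius r is drawn at 1 + k1 r^2 times it, then the intrinsics apply), "extrinsics" (4x4, takes a point from world to camera coordinates). Camera axes: x right, y down, z forward; pixel columns grow to the right and rows downward; lengths in m; the calibration is good to about 2 mm. A picture is of the moment at which its call begins. There is no depth.
A pose or a line that the arm cannot do raises PlanningError and nothing moves.
- finish_job(): hands the job in; it is judged then, once.
Readings, each from a call of its own:
- get_clock(): time.
- get_joint_pos(): joint angles.
- get_joint_vel(): joint speeds.
- get_joint_torque(): joint torques, N m.
- get_tcp_pos(): TCP position.
- get_tool_rot(): TCP orientation.
- get_wrist_force(): force on the tool from outside, world axes, zero at the start.
- get_torque(): the same for the moment, N m.
- get_opening(): finger opening in m.
- get_grasp_force(): force on a finger pad.
Only numpy, scipy, OpenCV 4.12 (cv2) and the standard library are available. Lean on these libraries where they do the work, as an engineer would, in place of code of your own. Each camera call takes 0.05 s, during which the arm holds its last target. There are 200 camera calls.

TASK

Both round lids of the wooden coffee-capsule box have been left swung out. Push each one round with the fingertips until it is fully shut over its well. Do not lift or tip the box or shove it across the counter, and leave the jar, the salt shaker, the silicone lid and the cup tree alone.

Things in the scene. Friction and masses are not known exactly. Their poses are not given: they have to be found in the camera images.
- capsule_box: Loose oblong wooden box, 120 (x) x 230 (y) x 62 mm high, about 0.9 kg with its lids; origin at the centre of its underside, z up, -x side faces the robot, yaw up to 0.4 rad either way. Two round wells, 84 mm diameter, centred at (0, +55) mm (left) and (0, -55) mm (right) in its frame, hold coffee capsules below the rim. Each well has a flat round wooden lid on an upright pin.
- lid_left (a joint): Swivel of the left (+y) lid about its pin at (+43, +55) mm in the box frame, rad. 0 = shut over its well, against a firm stop; grows as it swings out to the left, clockwise from above; limit 1.5. At value q the lid's centre is at (43 - 43 cos q, 55 + 43 sin q) mm in the box frame. Light friction, about 0.02 N m; stays where left.
- lid_right (a joint): Swivel of the right (-y) lid about its pin at (+43, -55) mm in the box frame, rad. 0 = shut over its well, against a firm stop; grows as it swings out to the right, counter-clockwise from above; limit 1.5. At value q the lid's centre is at (43 - 43 cos q, -55 - 43 sin q) mm in the box frame. Light friction, about 0.02 N m; stays where left.
- left_lid_centre (a point): Centre of the left lid's top face, moving with the lid. The lid is a flat pale wooden disc, 100 mm diameter, 16 mm thick, its underside 63 mm and its top 79 mm above the counter; too wide to pinch across.
- right_lid_centre (a point): Centre of the right lid's top face, moving with the lid. The lid is a flat pale wooden disc, 100 mm diameter, 16 mm thick, its underside 63 mm and its top 79 mm above the counter; too wide to pinch across.
- glass_jar: Loose closed glass jar with a steel cap, 76 mm diameter, 110 mm high, origin at the centre of its underside; stands beyond the box (+x), beside the shaker, which of them is left or right being random.
- salt_shaker: Loose chrome salt shaker with a twist top, 48 mm diameter, 98 mm high, origin at the centre of its underside; stands beyond the box (+x), beside the jar, which of them is left or right being random.
- silicone_lid: Loose teal silicone lid lying flat on the counter on the robot's side of the box, 104 mm diameter, 9 mm thick with a knob to 22 mm; origin at the centre of its underside.
- cup_tree: Fixed wooden cup tree to the robot's left, 150 mm foot, 321 mm high, with two white mugs on its curved hooks reaching about 95 mm from the post; origin at the centre of its underside.
There are look-alikes about, which are no part of the job. Of the things that look like the salt_shaker, the smaller one is meant.

How it is judged:
At the end, for the whole second after the job is handed in: Both lids within 0.08 rad of shut; the box flat on the counter, at rest and within 40 mm of where it stood; jar, shaker and silicone lid upright within 30 mm of where they stood (value of joint each of lid_left, lid_right below 0.08 rad and distance of capsule_box from where it was at the start of the episode below 0.04 m and angle between capsule_box's own z axis and vertical below 0.05 rad and height (world z) of capsule_box below 0.006 m and linear speed of capsule_box below 0.02 m/s and distance of each of glass_jar, salt_shaker, silicone_lid from where it was at the start of the episode below 0.03 m and angle between each of glass_jar, salt_shaker, silicone_lid's own z axis and vertical below 0.1 rad); the robot touches nothing.
It fails at once if the box is lifted or tipped (height (world z) of capsule_box above 0.012 m or angle between capsule_box's own z axis and vertical above 0.12 rad).
It fails at once if the box is shoved more than 40 mm (distance of capsule_box from where it was at the start of the episode above 0.04 m).
It fails at once if the jar, shaker or silicone lid is moved more than 30 mm or lifted (distance of any of glass_jar, salt_shaker, silicone_lid from where it was at the start of the episode above 0.03 m or height (world z) of any of glass_jar, salt_shaker, silicone_lid above 0.015 m).
It fails at once if the robot bumps the cup tree with more than 5 N (contact force between any of the fingers, the arm and cup_tree above 5 N).
It also fails if it takes over 51 s, if anything falls off the work surface, if the arm or the gripper's body presses on something with over 40 N, if the wrist force passes 120 N, or if a joint passes its speed limit or range.

## Working session

There is one attempt and no reset: what is moved stays moved. The work goes in short steps, each a Python script; the robot and the scene stay as the last script left them, time stands still between calls to the robot, and variables do not carry over. Pictures are saved under pics/ and viewed, at most 10 in all, crops included, and the job is handed in when it is done.

```bash
mkdir -p pics; cat > h.py <<'E'
import numpy as np, cv2
from station import *
def save(n,f):
    c=capture(n); cv2.imwrite(f,c["img"][:,:,::-1]); return c
def ray(c,u,v):
    x=(u-c["cx"])/c["fx"]; y=(v-c["cy"])/c["fy"]; a,b=x,y
    for _ in range(20):
        s=1+c["k1"]*(a*a+b*b); a,b=x/s,y/s
    E=np.array(c["extrinsics"]); R,t=E[:3,:3],E[:3,3]
    return -R.T@t, R.T@np.array([a,b,1])
def onz(c,u,v,z):
    o,d=ray(c,u,v); return o+d*(z-o[2])/d[2]
E
python3 - <<'E'
from h import *
for n in("scene","top"):
    c=save(n,f"pics/{n}0.png"); print(ray(c,320,240)[0],onz(c,320,240,0),c["fx"],c["k1"])
print(get_clock())
E
```

```text
[1.37452265 0.3787234  1.22306129] [0.51074968 0.15280724 0.        ] 530.9908446858169 -0.09218059991405683
[0.33577436 0.18156394 1.27658783] [0.62570332 0.14699322 0.        ] 553.134938983143 -0.14652608263777475
0.1
```

View pics/top0.png

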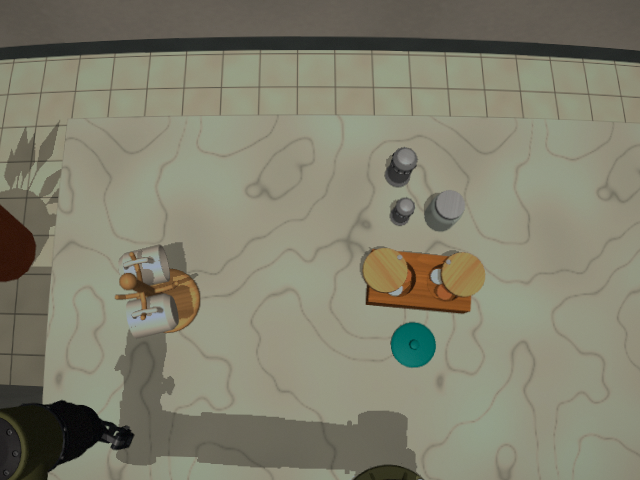

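View pics/scene0.png

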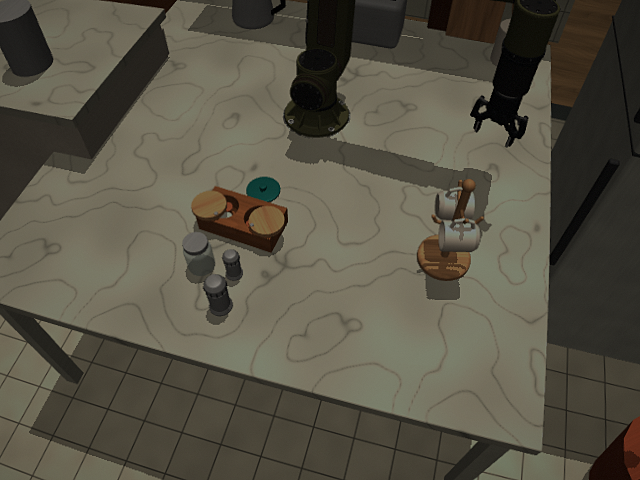

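The top view shows the lids at about (386,269) and (463,272), the teal silicone lid at (413,344) and the jar at (445,209). There are two shaker look-alikes: a large one at (403,163) and a small one at (403,209). The small one next to the jar is the salt shaker. I don't need to touch either, so I'll just keep clear of both. Next I'll measure the lids and the box.

```bash
cat >> h.py <<'E'
def lids(c,roi=(230,330,340,510),hsv=(12,80,125)):
    x0,x1=roi[2:];y0,y1=roi[:2]
    im=np.ascontiguousarray(c["img"][y0:y1,x0:x1]); h=cv2.cvtColor(im,cv2.COLOR_RGB2HSV)
    out=[]
    m=cv2.inRange(h,(12,70,120),(28,255,255)); m=cv2.morphologyEx(m,cv2.MORPH_OPEN,np.ones((5,5),np.uint8))
    for k in cv2.findContours(m,cv2.RETR_EXTERNAL,cv2.CHAIN_APPROX_NONE)[0]:
        if cv2.contourArea(k)<300: continue
        P=np.array([onz(c,p[0][0]+x0,p[0][1]+y0,.079)[:2] for p in cv2.convexHull(k)],np.float32)
        (cx,cy),r=cv2.minEnclosingCircle(P); out.append((cx,cy,r))
    return sorted(out,key=lambda a:-a[1]),m,h
E
python3 - <<'E'
from h import *
c=capture("top"); L,m,h=lids(c); print(L)
print(h[269-230,386-340],h[305-230,420-340],h[290-230,420-340])
wood=cv2.inRange(h,(0,120,40),(20,255,255))
print("jar cap,shaker",onz(c,449,203,.11),onz(c,406,204,.098),"sil",onz(c,413,344,.01))
big=cv2.resize(c["img"][180:340,340:510],None,fx=4.5,fy=3.7*4.5/3.7)[:600,:,::-1]
big=cv2.resize(c["img"][190:320,350:500,::-1],None,fx=4.5,fy=4.5,interpolation=cv2.INTER_CUBIC)
cv2.imwrite("pics/crop.png",big)
E
```

```text
[(0.5291457176208496, -0.08097103238105774, 0.13690921664237976)]
[ 18 135 153] [ 14 191 136] [ 14 189 131]
jar cap,shaker [ 0.68508616 -0.13729305  0.11      ] [ 0.68580716 -0.04277475  0.098     ] sil [ 0.3802417  -0.06381541  0.01      ]
```

View pics/crop.png

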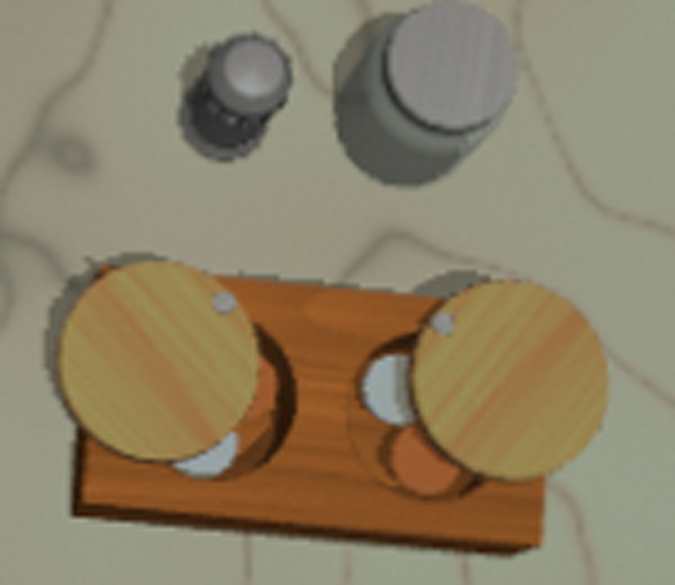

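```bash
cat >> h.py <<'E'
def boxframe(pl,pr):
    mid=(pl+pr)/2; y=(pl-pr)/np.linalg.norm(pl-pr); x=np.array([y[1],-y[0]])
    return mid-.043*x,x,y
E
python3 - <<'E'
from h import *
c=capture("top")
f=lambda u,v,z=.079:onz(c,350+u/4.5,190+v/4.5,z)[:2]
pl,pr,cl,cr=f(223,302),f(442,324),f(160,361),f(510,381)
o,x,y=boxframe(pl,pr)
print("pin dist",np.linalg.norm(pl-pr),np.linalg.norm(pl-cl),np.linalg.norm(pr-cr),"o",o,"yaw",np.arctan2(x[1],x[0]))
def q(p,cn,s):
    d=cn-p; return np.arctan2(s*d@y,-d@x)
print("q",q(pl,cl,1),q(pr,cr,-1))
# check: box top front corners (z .062)
for u,v in((80,500),(541,545)): 
    d=f(u,v,.062)-o; print("corner",d@x,d@y)
jar=f(452,65,.11);sh=f(256,75,.098)
print("jar",jar,(jar-o)@x,(jar-o)@y,"sh",sh,(sh-o)@x,(sh-o)@y)
print("tree foot",onz(c,180,300,0),"post top",onz(c,128,283,.321))
print(get_tool_rot().round(2),get_tcp_pos())
np.save("box.npy",[o,x,y])
E
```

```text
pin dist 0.1097280211097507 0.04352768206663868 0.04359904836668198 o [ 0.52050383 -0.07725905] yaw -0.10264185892168577
q 0.7269478506973087 0.9551469289613865
corner -0.05936580092423165 0.11568722497171946
corner -0.05964788487089864 -0.11488596623540252
jar [ 0.68176587 -0.14036661] 0.16687941467277703 -0.04625223780385807 sh [ 0.67962804 -0.04451507] 0.1549317229935458 0.048875789334122274
tree foot [0.48252912 0.47409694 0.        ] post top [0.47517192 0.49548508 0.321     ]
[[ 0.93 -0.38 -0.  ]
 [-0.38 -0.93 -0.  ]
 [ 0.    0.   -1.  ]] [0.22677948 0.55529452 0.23066624]
```

```bash
cat >> h.py <<'E'
def shut(s,q0,qend=-0.12,t=.35,z=.069):
    o,x,y=np.load("box.npy")
    def pt(q,z):
        n=np.array([np.sin(q-t),np.cos(q-t)])
        c=np.array([.043-.043*np.cos(q),.055+.043*np.sin(q)])+n*(.050+.011*abs(n[1])+.015*abs(n[0]))
        return np.append(o+x*c[0]+y*s*c[1],z)
    R=np.column_stack([np.append(-y,0),np.append(-x,0),[0,0,-1]])
    a=q0+.35
    if inverse_kinematics(pt(a,.2),R) is None: R[:,:2]*=-1
    move_pose(pt(a,.18),R); print("over",get_joint_pos().round(2),get_clock())
    if movel(pt(a,z),rate=.1,stop_force=4): print("hit descending",get_tcp_pos()); return
    f0=get_wrist_force()
    for q in np.append(np.arange(a-.15,qend,-.15),qend):
        hit=movel(pt(q,z),rate=.05,stop_force=3.0)
        print(round(q,2),hit,(get_wrist_force()-f0).round(2))
        if hit: break
    o2=pt(q+.5,z); movel(o2,rate=.08); movel(np.append(o2[:2],.2),rate=.15)
    print(get_clock())
E
python3 - <<'E'
from h import *
R=get_tool_rot()
gripper_close(20)
movel([.16,.38,.25],rate=.2)
o,x,y=np.load("box.npy")
R=np.column_stack([np.append(-y,0),np.append(-x,0),[0,0,-1]])
move_pose([.38,.1,.25],R); print(get_joint_pos().round(2),get_clock())
shut(1,.73)
save("top","pics/t1.png")
E
```

```text
[ 0.78 -0.53 -0.35 -0.   -1.75 -0.88] 3.3917
over [ 0.43  0.05  0.01  0.   -1.52 -0.53] 4.3333
0.93 False [ 0.42 -0.61  1.  ]
0.78 False [ 0.98 -1.19  0.3 ]
0.63 False [ 0.6  -0.17  0.31]
0.48 False [ 0.77 -0.2   0.39]
0.33 False [ 0.44 -0.3   0.58]
0.18 False [ 0.25 -0.12 -0.44]
0.03 False [ 0.57 -0.51 -0.15]
-0.12 True [-0.4  -0.57 -0.42]
10.425
```

```bash
python3 - <<'E'
from h import *
shut(-1,.955)
o,x,y=np.load("box.npy"); p=get_tcp_pos()
movel([.42,-.25,.25],rate=.2)
c=capture("top")
cv2.imwrite("pics/t2.png",cv2.resize(c["img"][190:320,350:500,::-1],None,fx=4.5,fy=4.5,interpolation=cv2.INTER_CUBIC)); print(get_clock())
E
```

```text
over [-0.04  0.13  0.09 -0.   -1.53 -0.06] 11.5667
1.16 False [-0.53 -0.18 -0.08]
1.01 False [ 0.44  0.19 -1.07]
0.86 False [-0.1   0.72  0.21]
0.71 False [-0.13  0.09  0.3 ]
0.56 False [ 0.4   0.02 -0.06]
0.41 False [ 0.1   0.61 -1.15]
0.26 False [ 0.23  0.95 -0.05]
0.11 False [-0.3  -0.6  -0.78]
-0.04 False [-0.09  0.33 -0.28]
-0.12 False [-2.08 -0.98  0.57]
18.6167
19.375
```

View pics/t2.png

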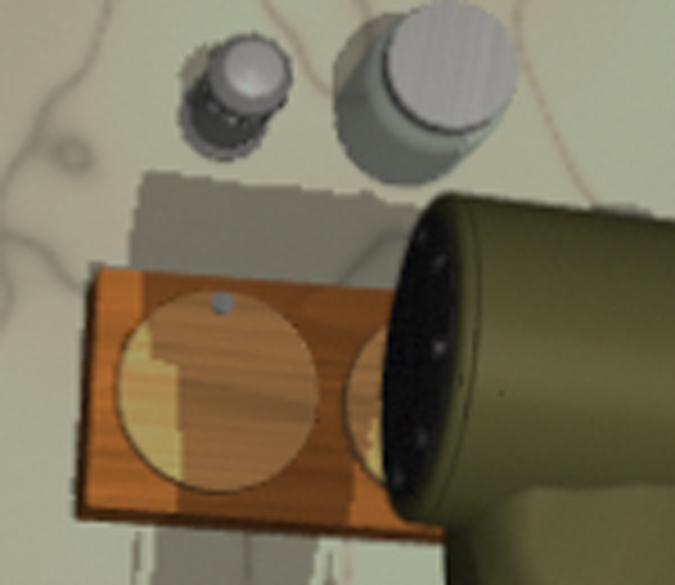

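The left lid is now over its well, with its pin at (222,302) and centre near (218,391) in the crop. The arm hides the right lid, so I'll move it aside.

```bash
python3 - <<'E'
from h import *
j=get_joint_pos(); j[0]-=0.9; set_joints(j)
c=capture("top")
cv2.imwrite("pics/t3.png",cv2.resize(c["img"][190:320,350:500,::-1],None,fx=4.5,fy=4.5,interpolation=cv2.INTER_CUBIC)); print(get_clock(),get_tcp_pos())
E
```

```text
20.9917 [ 0.0668353  -0.48426607  0.24842453]
```

View pics/t3.png

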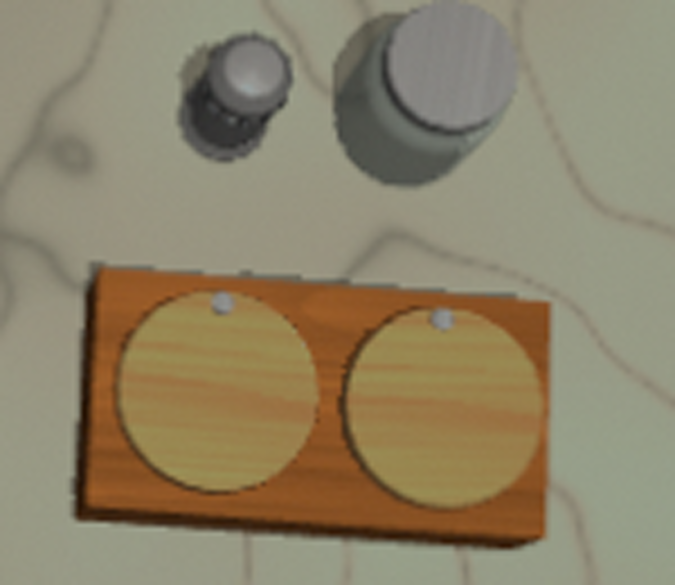

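Both lids now sit over their wells: left centre about (218,391), right about (443,407) in the crop. I'll check the remaining angles against the box edges.

```bash
python3 - <<'E'
from h import *
c=capture("top")
im=np.ascontiguousarray(c["img"]);h=cv2.cvtColor(im,cv2.COLOR_RGB2HSV)
roi=np.zeros(im.shape[:2],np.uint8); roi[235:325,355:480]=255
sat=cv2.inRange(h,(5,100,60),(25,255,255))&roi
g=im[:,:,1].astype(int)
lid=((g>105)&(h[:,:,1]<165)&(sat>0)).astype(np.uint8)*255
lid=cv2.morphologyEx(lid,cv2.MORPH_OPEN,np.ones((3,3),np.uint8))
C=[]
for k in cv2.findContours(lid,cv2.RETR_EXTERNAL,cv2.CHAIN_APPROX_NONE)[0]:
    if cv2.contourArea(k)<400: continue
    P=np.array([onz(c,*p[0],.079)[:2] for p in cv2.convexHull(k)],np.float32)
    C.append(cv2.minEnclosingCircle(P))
C.sort(key=lambda a:-a[0][1]); print(C)
f=lambda u,v,z=.079:onz(c,350+u/4.5,190+v/4.5,z)[:2]
pl,pr=f(222,302),f(441,319)
# box yaw from top-face corners
k=[f(u,v,.062) for u,v in((97,268),(549,303),(546,538),(82,507))]
yv=(k[0]-k[1])+(k[3]-k[2]); y=yv/np.linalg.norm(yv); x=np.array([y[1],-y[0]])
print("corner yaw",np.arctan2(x[1],x[0]),"centre",np.mean(k,0),"pins",boxframe(pl,pr), "old",np.load("box.npy"))
for nm,(_,xx,yy) in(("pin",boxframe(pl,pr)),("corner",(0,x,y))):
    for p,cc,s in((pl,C[0][0],1),(pr,C[1][0],-1)):
        d=np.array(cc)-p; print(nm,np.arctan2(s*d@yy,-d@xx))
E
```

```text
[((0.5258960127830505, -0.02207130379974842), 0.049514010548591614), ((0.5174911618232727, -0.13514123857021332), 0.04925950616598129)]
corner yaw -0.07621012485394112 centre [ 0.52093    -0.07722404] pins (array([ 0.52167273, -0.07780672]), array([ 0.99682635, -0.07960677]), array([0.07960677, 0.99682635])) old [[ 0.52050383 -0.07725905]
 [ 0.99473695 -0.10246173]
 [ 0.10246173  0.99473695]]
pin 0.025064426554305685
pin 0.06269101939446407
corner 0.02854539375285324
corner 0.0592100521959165
```

Left is about 0.025 rad open and right about 0.06. That's too close to the 0.08 limit, so I'll nudge both again using the updated box pose and going slightly past shut.

```bash
python3 - <<'E'
from h import *
o,x,y=np.array([.5213,-.0775]),*[np.array(v) for v in ([.9970,-.078],[.078,.9970])]
np.save("box.npy",[o,x,y])
j=get_joint_pos(); j[0]+=.9; set_joints(j)
shut(-1,.06,qend=-.2,t=.1)
shut(1,.03,qend=-.17,t=.1)
movel([.42,.0,.28],rate=.2)
j=get_joint_pos(); j[0]-=1.4; set_joints(j)
c=capture("top")
cv2.imwrite("pics/t4.png",cv2.resize(c["img"][190:320,350:500,::-1],None,fx=4.5,fy=4.5,interpolation=cv2.INTER_CUBIC)); print(get_clock(),get_tcp_pos())
im=np.ascontiguousarray(c["img"]);h=cv2.cvtColor(im,cv2.COLOR_RGB2HSV)
lid=((im[:,:,1]>105)&(h[:,:,1]<165)&(h[:,:,1]>100)).astype(np.uint8)*255
lid[:235]=0;lid[325:]=0;lid[:,:355]=0;lid[:,480:]=0
lid=cv2.morphologyEx(lid,cv2.MORPH_OPEN,np.ones((3,3),np.uint8))
C=[]
for k in cv2.findContours(lid,cv2.RETR_EXTERNAL,cv2.CHAIN_APPROX_NONE)[0]:
    if cv2.contourArea(k)>400: C.append(cv2.minEnclosingCircle(np.array([onz(c,*p[0],.079)[:2] for p in cv2.convexHull(k)],np.float32)))
print(C,np.linalg.norm(np.subtract(C[0][0],C[1][0])))
E
```

```text
over [-0.03 -0.02 -0.07  0.   -1.52 -0.05] 23.2167
0.26 False [-0.32 -0.35  0.67]
0.11 False [-0.05  0.63 -0.07]
-0.04 False [ 0.5  -0.2  -1.56]
-0.19 True [-0.26  0.43 -0.84]
27.4583
over [ 0.46 -0.08 -0.13  0.   -1.52 -0.54] 28.4917
0.23 False [0.21 0.51 0.96]
0.08 False [-0.59  0.28  0.56]
-0.07 True [0.11 1.04 0.68]
32.3917
35.3833 [ 0.07238915 -0.41392109  0.27874496]
[((0.5156213045120239, -0.1313989907503128), 0.049300435930490494), ((0.5235361456871033, -0.02183704264461994), 0.04950994625687599)] 0.10984746325492122
```

View pics/t4.png

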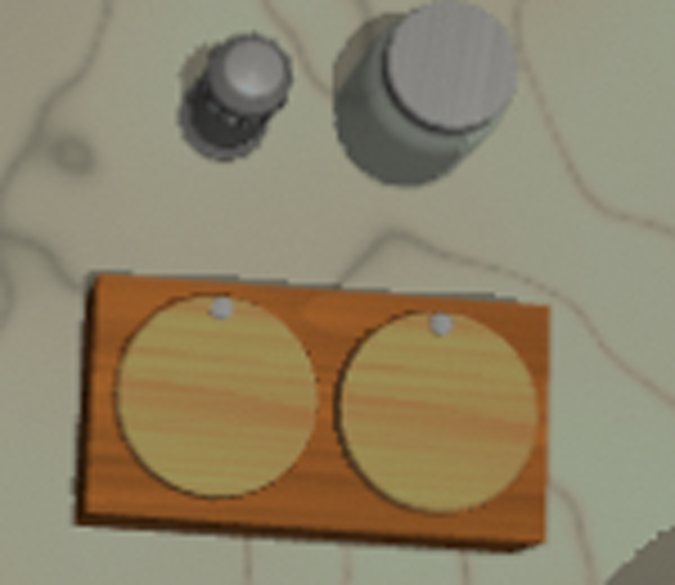

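The lid centres, at about (217,396) and (438,412) in the crop, are now 109.8 mm apart. Fully shut would be 110 mm. The box has moved only about 2 mm and nothing else has moved.

```bash
python3 -c "
from station import *
print(finish_job(),get_clock())"
```

```text
the job is handed in; nothing more can be done
the job is handed in; nothing more can be done
```

Both lids are shut as far as the last picture shows (centres 109.8 mm apart; fully shut is 110 mm), the box moved only a few millimetres, the jar and shaker show no shift, I went nowhere near the silicone lid or cup tree, and I handed the job in just after 35 s on the robot's clock; it returned no verdict.

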